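# Pack a stack-drilling fixture and pin its sprung hold-down arm

### The job

Get the drilling fixture ready for the mill: lift the drilled plate of the last job out of it and lay it flat in the finished-parts tray, then stack every aluminium blank that is on the bench in the fixture's corner stops, flat, square and in one pile, and pile plywood packers centrally on top of them until the top meets the mark of the height gauge, and leave spare packers lying on the bench. Then swing the sprung hold-down arm over the stack and lock it there with the loose pin, pushed fully home through the arm's end into the lock post; leave everything else on the bench where it is.

Things in the scene. Friction and masses are not known exactly. Their poses are not given: they have to be found in the camera images.
- drilled_mid (a point): Centre of the drilled plate of the last job, an aluminium plate 90 (its x) x 50 (its y) x 12 mm, about 145 g, with four 8 mm holes near its corners; at the start it lies in the fixture's nest, its length along the fixture's y.
- tray_floor (a point): Middle of the inner floor, 3 mm above the bench, of the finished-parts tray: grey, open, fixed, inside 144 (x) x 144 (y) mm, walls 3 mm thick and 22 mm tall over all.
- fixture: Drilling fixture: aluminium tooling plate 275 (x) x 150 (y) x 12 mm, fixed to the bench, origin at the centre of its underside. x runs from the lock post to the pivot post (away from the robot), y to the left, z up. Bullet-nosed stop dowels, 8 mm dia, 36 mm tall: at x +32.5, y -34 and +34 mm (long edge), at x 0, y -52.5 mm (short edge). Steel posts, 36 and 24 mm wide, at x -105 and +105 mm.
- nest (a point): Middle of the stacking place, a dark 52 x 92 mm field on the fixture, on the plate's top face 12 mm above the bench; axes as the fixture's. A blank centred here, its 90 mm length along y, is 3.5 mm clear of the stop dowels.
- gauge_mark (a point): The mark of the height gauge, a dark post, 26 (x) x 10 (y) mm, at the -y end of the nest: the white line on its shoulder, level with the top of a full stack, 48 mm above the nest floor; a narrow scale rises 22 mm above it. Four 12 mm layers reach the mark.
- lock_hole (a point): Mouth of the hole in the top of the lock post (steel, 36 mm square, top 60 mm above the bench), 105 mm from the nest towards the robot. Vertical hole, 12 mm dia, 38 mm deep, chamfered.
- pivot (a point): Top of the pivot post, on the vertical axis about which the hold-down arm turns, 82 mm above the bench, 105 mm from the nest away from the robot. The arm's pivot boss is 34 mm dia; a nut stands 7 mm above it.
- holddown_eye (a point): Upper mouth, 82 mm above the bench, of the hole through the arm's free end: vertical, 12 mm dia, chamfered, through a block 36 x 36 x 20 mm that passes 2 mm over the lock post. It takes the pin while open (nothing is below it there): the pin, held by its knob with its tip inside the arm's hole and above the lock post, then carries the arm round.
- holddown (a joint): Angle (rad) of the sprung hold-down arm, a grey bar 26 mm wide, 64 to 76 mm above the bench, 210 mm from pivot to hole. 0: open, swung left, where its spring returns it; grows counter-clockwise from above, towards the robot and over the nest; at 1.309 its hole is over the lock post's; stop at 1.36. Spring: 2 N at the hole when open, 4.2 N closed. No catch: let go unpinned, it flies open.
- pin_knob (a point): Centre of the knob of the loose lock pin: knurled knob 18 mm dia, 40 mm long, above a shank 10 mm dia, 54 mm long with a tapered tip. z along the pin, upwards. 70 g. The point is 74 mm above the tip and 20 mm above the knob's lower face, which comes to rest on the arm (knob centre then 102 mm above the bench).
- pin_tip (a point): Tip of the lock pin's shank. At the start the pin stands, 26 mm deep, in a wooden bench block 50 x 50 x 30 mm, its tip 4 mm above the bench.
- blank0_mid (a point): Centre of an aluminium blank, 90 (its x) x 50 (its y) x 12 mm, about 150 g, lying flat on the bench at the start. One to three of the three blanks are there; a blank that is not is given as None.
- blank1_mid (a point): Centre of an aluminium blank, 90 (its x) x 50 (its y) x 12 mm, about 150 g, lying flat on the bench at the start. One to three of the three blanks are there; a blank that is not is given as None.
- blank2_mid (a point): Centre of an aluminium blank, 90 (its x) x 50 (its y) x 12 mm, about 150 g, lying flat on the bench at the start. One to three of the three blanks are there; a blank that is not is given as None.
- packer0_mid (a point): Centre of a plain plywood packer, 60 (its x) x 50 (its y) x 12 mm, about 40 g, lying flat on the bench at the start; all three packers are there.
- packer1_mid (a point): Centre of a plain plywood packer, 60 (its x) x 50 (its y) x 12 mm, about 40 g, lying flat on the bench at the start; all three packers are there.
- packer2_mid (a point): Centre of a plain plywood packer, 60 (its x) x 50 (its y) x 12 mm, about 40 g, lying flat on the bench at the start; all three packers are there.
- multimeter: Bystander: orange multimeter, 75 x 150 x 36 mm. Origin at the centre of its underside.
- breadboard: Bystander: white breadboard, 55 x 165 x 10 mm. Origin at the centre of its underside.
- game_board: Bystander: green circuit board, 55 x 185 x 6 mm. Origin at the centre of its underside.
- servo: Bystander: black servo motor, 20 x 54 x 42 mm. Origin at the centre of its underside.
- solder_reel: Bystander: reel of solder, 54 mm dia, 44 mm tall. Origin at the centre of its underside.
- printed_joint: Bystander: blue, white and orange printed robot joint, base 90 mm dia, 115 mm tall, its orange tube reaching 140 mm to +y. Origin at the centre of its underside.
- screwdriver: Bystander: screwdriver. Origin at the centre of its underside.

How it is judged:
On the way, in this order (a step that is already met when the one before it is completed fails the run):
1. the drilled plate lies flat in the finished-parts tray (x of drilled_mid in the frame of tray_floor between -0.05 and 0.05 m and y of drilled_mid in the frame of tray_floor between -0.045 and 0.045 m and z of drilled_mid in the frame of tray_floor below 0.012 m and angle between the z axis of drilled_mid and the z axis of tray_floor, either way round below 0.08 rad and linear speed of drilled below 0.02 m/s), for 0.2 s.
2. all blanks present lie flat and square in the corner stops, with no packer in the fixture yet (x of blank0_mid in the frame of nest between -0.009 and 0.009 m and y of blank0_mid in the frame of nest between -0.009 and 0.009 m and z of blank0_mid in the frame of nest between 0.003 and 0.033 m and angle between the z axis of each of blank0_mid, blank1_mid, blank2_mid and the z axis of nest, either way round below 0.08 rad and angle between the x axis of each of blank0_mid, blank1_mid, blank2_mid and the y axis of nest, either way round below 0.15 rad and x of blank1_mid in the frame of nest between -0.009 and 0.009 m and y of blank1_mid in the frame of nest between -0.009 and 0.009 m and z of blank1_mid in the frame of nest between 0.003 and 0.033 m and x of blank2_mid in the frame of nest between -0.009 and 0.009 m and y of blank2_mid in the frame of nest between -0.009 and 0.009 m and z of blank2_mid in the frame of nest between 0.003 and 0.033 m and horizontal distance between each of packer0_mid, packer1_mid, packer2_mid and nest above 0.085 m and height (world z) of each of packer0_mid, packer1_mid, packer2_mid below 0.012 m), for 0.2 s.
3. packers are piled on the blanks and the top meets the gauge mark (x of blank0_mid in the frame of nest between -0.009 and 0.009 m and y of blank0_mid in the frame of nest between -0.009 and 0.009 m and z of blank0_mid in the frame of nest between 0.003 and 0.033 m and angle between the z axis of each of blank0_mid, blank1_mid, blank2_mid and the z axis of nest, either way round below 0.08 rad and angle between the x axis of each of blank0_mid, blank1_mid, blank2_mid and the y axis of nest, either way round below 0.15 rad and x of blank1_mid in the frame of nest between -0.009 and 0.009 m and y of blank1_mid in the frame of nest between -0.009 and 0.009 m and z of blank1_mid in the frame of nest between 0.003 and 0.033 m and x of blank2_mid in the frame of nest between -0.009 and 0.009 m and y of blank2_mid in the frame of nest between -0.009 and 0.009 m and z of blank2_mid in the frame of nest between 0.003 and 0.033 m and ((horizontal distance between packer0_mid and nest above 0.085 m and height (world z) of packer0_mid below 0.012 m) or (x of packer0_mid in the frame of nest between -0.013 and 0.013 m and y of packer0_mid in the frame of nest between -0.013 and 0.013 m and z of packer0_mid in the frame of nest between 0.015 and 0.045 m and angle between the z axis of packer0_mid and the z axis of nest, either way round below 0.08 rad)) and ((horizontal distance between packer1_mid and nest above 0.085 m and height (world z) of packer1_mid below 0.012 m) or (x of packer1_mid in the frame of nest between -0.013 and 0.013 m and y of packer1_mid in the frame of nest between -0.013 and 0.013 m and z of packer1_mid in the frame of nest between 0.015 and 0.045 m and angle between the z axis of packer1_mid and the z axis of nest, either way round below 0.08 rad)) and ((horizontal distance between packer2_mid and nest above 0.085 m and height (world z) of packer2_mid below 0.012 m) or (x of packer2_mid in the frame of nest between -0.013 and 0.013 m and y of packer2_mid in the frame of nest between -0.013 and 0.013 m and z of packer2_mid in the frame of nest between 0.015 and 0.045 m and angle between the z axis of packer2_mid and the z axis of nest, either way round below 0.08 rad)) and ((x of packer0_mid in the frame of nest between -0.013 and 0.013 m and y of packer0_mid in the frame of nest between -0.013 and 0.013 m and z of packer0_mid in the frame of nest between 0.039 and 0.045 m and angle between the z axis of packer0_mid and the z axis of nest, either way round below 0.08 rad) or (x of packer1_mid in the frame of nest between -0.013 and 0.013 m and y of packer1_mid in the frame of nest between -0.013 and 0.013 m and z of packer1_mid in the frame of nest between 0.039 and 0.045 m and angle between the z axis of packer1_mid and the z axis of nest, either way round below 0.08 rad) or (x of packer2_mid in the frame of nest between -0.013 and 0.013 m and y of packer2_mid in the frame of nest between -0.013 and 0.013 m and z of packer2_mid in the frame of nest between 0.039 and 0.045 m and angle between the z axis of packer2_mid and the z axis of nest, either way round below 0.08 rad)) and linear speed of each of blank0, blank1, blank2, packer0, packer1, packer2 below 0.02 m/s), for 0.2 s.
4. the hold-down arm is swung over the stack with the pin in its end (value of joint holddown above 1.2 rad and horizontal distance between pin_tip and holddown_eye below 0.008 m), for 0.1 s.
At the end, for the whole second after the job is handed in: Drilled plate flat in the tray; blanks flat in the nest (9 mm, 0.15 rad) under packers (13 mm off centre), top within 3 mm of the mark; spare packers on the bench, 85 mm clear of the nest centre; arm over 1.27 rad; pin through arm and post, knob within 4 mm of the arm; all at rest (all of step 1 and all of step 3 and value of joint holddown above 1.27 rad and horizontal distance between pin_tip and lock_hole below 0.004 m and height (world z) of pin_tip below 0.033 m and height (world z) of pin_knob below 0.106 m and angle between pin_knob's own z axis and vertical below 0.1 rad and linear speed of pin below 0.02 m/s); the robot touches nothing.
It fails at once if a bystander is moved by more than 40 mm (distance of any of multimeter, breadboard, game_board, servo, solder_reel, printed_joint, screwdriver from where it was at the start of the episode above 0.04 m).
Of blank0, blank1, blank2 only 1 to 3 are there at a start; the rules pass over those that are not, and their reading is None.
At some moment in a run one of packer0, packer1, packer2 may be knocked a few centimetres aside while the robot is not near it.
It also fails if it takes over 210 s, if anything falls off the work surface, if the arm or the gripper's body presses on something with over 40 N, if the wrist force passes 120 N, or if a joint passes its speed limit or range.

### The arm

A 6-joint arm with a two-finger parallel gripper is mounted at the origin on the work surface. World frame = base frame: x ahead of the robot, y to its left, z up, the work surface at z = 0. Lengths are in m, angles in rad, forces in N, time in s.
With the tool pointing down it reaches from about 0.35 to 0.85 m from the base axis. Payload 8.1 kg.
Tool frame: the origin (TCP) lies midway between the tips of the shut fingers; the grasp point (between the pads) lies 19 mm behind it (robot.grip_point_offset is the distance from the TCP to the grasp point, in m); z points along the fingers, y is the line along which they close (so a half turn about z gives the same grasp; the last joint's range is limited). The gripper opens to 93 mm and grips with 3 to 60 N. Pads are 15 mm wide; open, the fingers measure 128 mm over their backs; the gripper's body (75 mm by 188 mm) begins 65 mm behind the grasp point.
Start: joints at [-1.193, 0.13, 1.488, -0, 1.523, -0.085], TCP at [0.268, -0.537, 0.219] pointing down, gripper open.
Joint ranges: [-2.96, 2.96], [-0.89, 2.26], [0.02, 2.5], [-1.34, 4.48], [0, 2.73], [-2.66, 2.66]. Speed limits (rad/s): [2.39, 2.39, 2.79, 3.14, 3.14, 3.14].

### API

Orientations are given as a rotation vector (axis times angle).
In Python, from plant import robot, read_camera, job gives the robot as it stands.
- The arm moves only by the shell command python3 -m inch 'ROWS' [FORCE]. ROWS is JSON, one flat list of numbers, 5 for each row, row after row: the shift along the world's x, y, z in mm, then the turn about the world's z in degrees, then the opening in per cent of the stroke, from 0 (shut) to 100 (fully open). In form: [dx, dy, dz, yaw, hand, dx, dy, dz, yaw, hand, ...]. A call has 1 to 10 rows; each row is the pose to reach, as a shift and turn from the pose commanded when the call began; what a row does not reach only later rows make up. A row lasts 1/12 s, in which the tool goes at most 41.7 mm and 7.16 degrees, less where a joint would pass 70% of its speed; a pose out of reach is approached as far as the arm can. A call with a gripper value outside its range is refused whole. The fingers move at their own pace and stop on an object; FORCE is the grip in N (left out, the last holds). Time passes only in rows, so rows that repeat a pose let the fingers close. It gives the time, the measured TCP pose, the force, the opening and the grip force at its end, in the units of the state.
- robot.read_state(): the state, without advancing time (a new reading comes with each control period).
- read_camera(name): name is "side" or "top" or "wrist"; returns a dict with "image" (420x560x3 uint8, blue, green, red), "K" (3x3 intrinsics, pixels), "extrinsics" (4x4, takes a point from world to camera coordinates); the wrist camera has in their place "mount" (4x4, takes a point from camera to tool coordinates, whose origin is the TCP and whose axes are the flange's). Camera axes: x right, y down, z forward; pixel columns grow to the right and rows downward; lengths in m; the calibration is good to about 2 mm. A picture is of the moment at which its call begins: read the wrist's pose just before it. There is no depth.
- job.close_job(): hands the job in; it is judged then, once.
The state is a dict: "t": time; "q": joint angles; "dq": joint speeds; "joint_torque": joint torques, N m; "tool_pos": TCP position; "orientation": TCP orientation; "force": force on the tool from outside, world axes, zero at the start; "wrist_torque": the same for the moment, N m; "opening": finger opening in m; "gripper_force": force on a finger pad.
Only numpy, scipy, OpenCV 4.12 (cv2) and the standard library are available. Lean on these libraries where they do the work, as an engineer would, in place of code of your own. Each camera call takes 0.05 s, during which the arm holds its last target. There are 200 camera calls.

## Working session

There is one attempt and no reset: what is moved stays moved. The work goes in short steps, Python scripts to look and compute and a shell command to move; the robot and the scene stay as the last step left them, time stands still between calls to the robot, and variables do not carry over. Pictures are saved under pics/ and viewed, at most 14 in all, crops included, and the job is handed in when it is done.

```bash
ls; mkdir -p pics; cat > h.py <<'E'
import numpy as np, cv2
from plant import robot, read_camera, job
from scipy.spatial.transform import Rotation as R
def shot(name,fn):
    s=robot.read_state(); c=read_camera(name); cv2.imwrite('pics/'+fn,c['image'])
    K=np.array(c['K'])
    if 'mount' in c:
        T=np.eye(4);T[:3,:3]=R.from_rotvec(s['orientation']).as_matrix();T[:3,3]=s['tool_pos']
        E=np.linalg.inv(T@np.array(c['mount']))
    else: E=np.array(c['extrinsics'])
    np.savez('pics/'+fn[:-4]+'.npz',K=K,E=E); return c['image'],K,E
def load(fn): d=np.load('pics/'+fn+'.npz'); return d['K'],d['E']
def back(K,E,uv,z):
    uv=np.atleast_2d(uv).astype(float); o=-E[:3,:3].T@E[:3,3]
    d=(np.linalg.inv(K)@np.c_[uv,np.ones(len(uv))].T).T@E[:3,:3]
    return o+d*((z-o[2])/d[:,2])[:,None]
def proj(K,E,p):
    p=np.atleast_2d(p); q=(E[:3,:3]@p.T+E[:3,3:]).T@K.T; return q[:,:2]/q[:,2:]
E
python3 - <<'E'
from h import *
for n in ('top','side'):
    im,K,E=shot(n,n+'1.png'); print(n,-E[:3,:3].T@E[:3,3]); 
im=cv2.imread('pics/top1.png'); cv2.imwrite('pics/top1b.png',cv2.resize(im,(800,600),interpolation=cv2.INTER_CUBIC))
print(robot.read_state())
E
```

```text
pics
top [0.38135098 0.00986724 1.52150373]
side [0.37912184 0.79327702 1.08831463]
{'t': 0.1, 'q': array([-1.19343389e+00,  1.31059117e-01,  1.48915595e+00, -8.80925496e-06,
        1.52298855e+00, -8.53859660e-02]), 'dq': array([ 0.00034277, -0.00159222, -0.0013218 , -0.0003969 , -0.00113393,
       -0.00041856]), 'joint_torque': array([ 3.38916198e-04, -5.61340320e+01, -4.93094230e+01,  7.70889991e-02,
        2.91180576e-02, -7.62799164e-05]), 'tool_pos': array([ 0.26768474, -0.53641767,  0.21771611]), 'orientation': array([-3.05632580e+00, -7.20050781e-01,  3.81592334e-04]), 'force': array([-0.02527828,  0.68444964, -0.31586092]), 'wrist_torque': array([-0.00936385,  0.01111476, -0.00849213]), 'gripper_force': 0.0, 'opening': 0.0926158063819913}
```

View pics/top1b.png

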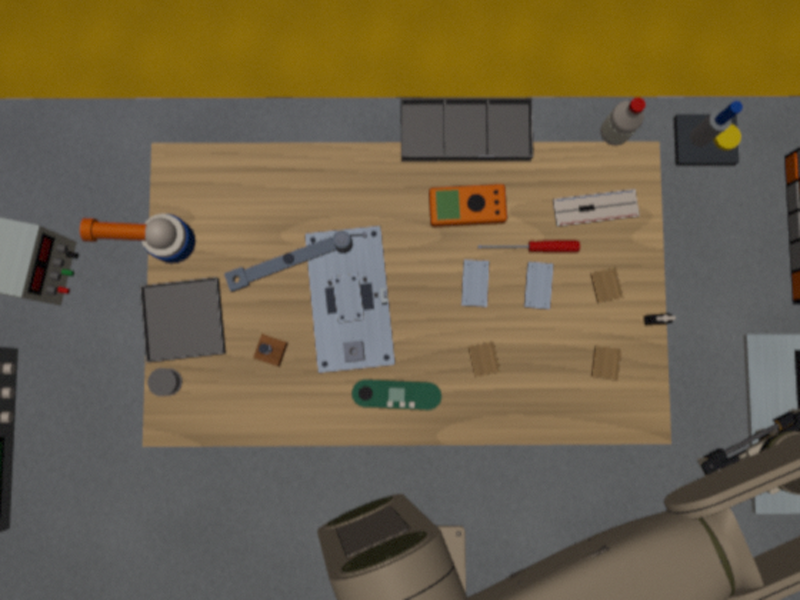

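View pics/side1.png

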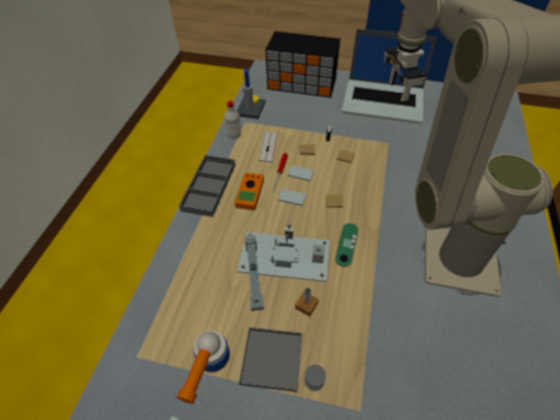

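Top view (800×600): fixture at about (350,299), with the drilled plate in the nest. The tray is at (184,319), the pin block at (270,349) and the arm eye at (237,278). There are two blanks at (475,283) and (539,286), and packers at (483,359), (606,285) and (606,363). Next, coarse positions and enlarged crops.

```bash
python3 - <<'E'
from h import *
K,E=load('top1'); s=560/800
P={'plate':((349,299),.024),'tray':((184,319),.003),'eye':((237,278),.082),'pivot':((343,241),.089),'lock':((354,351),.06),'knob':((265,349),.122),'b0':((475,283),.012),'b1':((539,286),.012),'p0':((483,359),.012),'p1':((606,285),.012),'p2':((606,363),.012)}
for k,(uv,z) in P.items(): print(k,back(K,E,np.array(uv)*s,z)[0].round(4))
im=cv2.imread('pics/top1.png')
print('mm/px',np.linalg.norm(back(K,E,[[200,200]],0)-back(K,E,[[201,200]],0))*1e3)
a=im[155:270,150:290]; cv2.imwrite('pics/c1.png',cv2.resize(a,None,fx=5,fy=5,interpolation=cv2.INTER_CUBIC))
b=im[165:275,310:450]; cv2.imwrite('pics/c2.png',cv2.resize(b,None,fx=5,fy=5,interpolation=cv2.INTER_CUBIC))
E
```

```text
plate [0.5412 0.1097 0.024 ]
tray [0.5053 0.4334 0.003 ]
eye [0.5751 0.3147 0.082 ]
pivot [0.6431 0.117  0.089 ]
lock [0.4392 0.0976 0.06  ]
knob [0.441  0.2536 0.122 ]
b0 [ 0.5731 -0.1358  0.012 ]
b1 [ 0.5667 -0.261   0.012 ]
p0 [ 0.4247 -0.1493  0.012 ]
p1 [ 0.5682 -0.3924  0.012 ]
p2 [ 0.416  -0.3876  0.012 ]
mm/px 2.8105312702569396
```

View pics/c1.png

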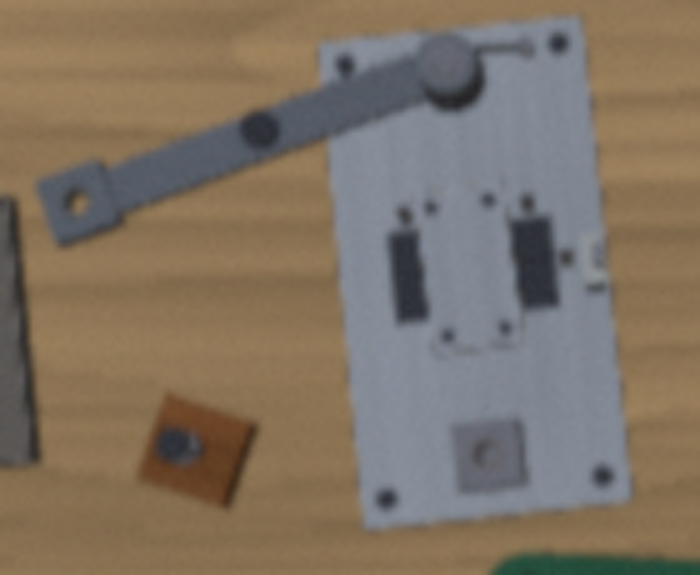

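View pics/c2.png

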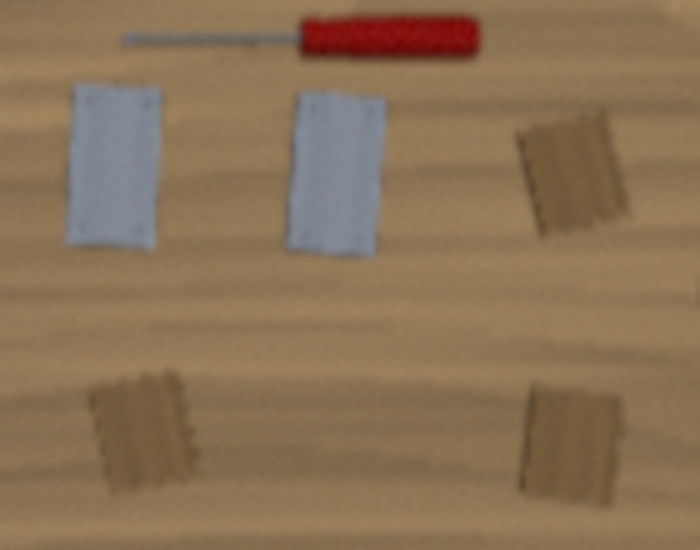

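Crop 1 shows the fixture yawed by about +5.6°. The drilled plate lies across the dark field, with its length along the fixture's x (holes at (432,208), (488,200), (447,335) and (505,328)). The lock hole is at (487,455), the eye at (77,201) and the knob at (178,445). Crop 2 shows the blanks and packers lying roughly along world x. Now I'll move above the nest and take a wrist picture.

```bash
python3 -m inch '[253,643,40,-20.9,70,253,643,40,-20.9,70,253,643,40,-20.9,70,253,643,40,-20.9,70,253,643,40,-20.9,70,253,643,40,-20.9,70,253,643,40,-20.9,70,253,643,40,-20.9,70,253,643,40,-20.9,70,253,643,40,-20.9,70]' 40; python3 -m inch '[0,0,0,0,70,0,0,0,0,70]'; python3 -c "
from h import *
print(robot.read_state()['tool_pos'],robot.read_state()['q'],robot.read_state()['t'])"
```

```text
t: 0.93
tool_pos: [0.4202, -0.1478, 0.2426]
orientation: [-3.138, -0.153, -0.0]
force: [1.4, -0.1, -0.3]
opening: 0.0651
gripper_force: 0.0
t: 1.1
tool_pos: [0.4208, -0.1477, 0.2427]
orientation: [3.137, 0.162, 0.0]
force: [-0.2, -0.4, -0.1]
opening: 0.0651
gripper_force: 0.0
[ 0.42075884 -0.14774394  0.24267675] [-4.52737057e-01 -3.07205749e-01  1.85667741e+00 -1.93709728e-05
  1.59206013e+00  1.01481025e+00] 1.1
```

```bash
python3 -m inch '[100,254,10,-0.3,70,100,254,10,-0.3,70,100,254,10,-0.3,70,100,254,10,-0.3,70,100,254,10,-0.3,70,100,254,10,-0.3,70,100,254,10,-0.3,70,100,254,10,-0.3,70,100,254,10,-0.3,70]'; python3 - <<'E'
from h import *
s=robot.read_state(); print(s['tool_pos'],s['orientation'])
im,K,E=shot('wrist','w1.png')
cv2.imwrite('pics/w1b.png',cv2.resize(im,(800,600),interpolation=cv2.INTER_CUBIC))
E
```

```text
t: 1.85
tool_pos: [0.5204, 0.1035, 0.2519]
orientation: [3.137, 0.147, -0.002]
force: [-0.2, -0.2, -0.3]
opening: 0.0651
gripper_force: 0.0
[0.52041608 0.10350465 0.25187863] [ 3.13746285e+00  1.46532708e-01 -2.44014809e-03]
```

View pics/w1b.png

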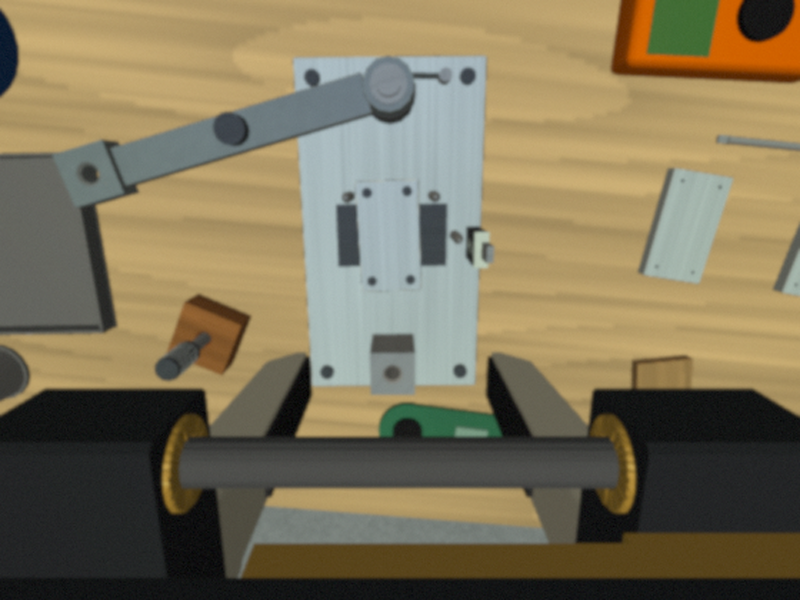

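The wrist view shows the plate holes at (367,192), (407,190), (372,281) and (410,279). The dowels are at (348,196), (434,196) and (456,237), the lock hole at (392,372), the eye at (90,173) and the knob top at (168,366). A blank has corners at (671,168), (732,178), (700,283) and (641,273).

```bash
python3 - <<'E'
from h import *
K,E=load('w1'); s=.7
def b(uv,z): return back(K,E,np.array(uv)*s,z)
h=b([(367,192),(407,190),(372,281),(410,279)],.024); print('plate',h.round(4),h.mean(0).round(4), np.linalg.norm(h[0]-h[1]),np.linalg.norm(h[0]-h[2]))
l=b([(392,372)],.06)[0]; e=b([(90,173)],.082)[0]; p=b([(390,82)],.089)[0]
print('lock',l,'eye',e,'piv',p,'mid',(l+p)/2,np.degrees(np.arctan2(*(p-l)[1::-1])),np.linalg.norm((p-l)[:2]),np.linalg.norm((p-e)[:2]))
f=b([(336,206),(446,204),(447,264),(338,266)],.012); print('field',f.round(4),f.mean(0))
d=b([(348,196),(434,196),(456,237)],.048);print('dowels',d)
c=b([(293,58),(486,56),(474,385),(310,386)],.012); print('fix',c.round(4),c.mean(0))
print('knob',b([(168,366)],.098), 'blank',b([(671,168),(732,178),(700,283),(641,273)],.012).round(4))
print('tray',b([(112,326)],.022))
E
```

```text
plate [[0.5772 0.1336 0.024 ]
 [0.5818 0.1019 0.024 ]
 [0.5051 0.1238 0.024 ]
 [0.5098 0.0922 0.024 ]] [0.5435 0.1129 0.024 ] 0.03205142896374026 0.07280515009118484
lock [0.43999317 0.10062772 0.06      ] eye [0.5740651  0.31757349 0.082     ] piv [0.64836371 0.12053632 0.089     ] mid [0.54417844 0.11058202 0.0745    ] 5.457712572992015 0.20931946045374908 0.2105799843592204
field [[0.5631 0.1591 0.012 ]
 [0.5733 0.0683 0.012 ]
 [0.5233 0.0614 0.012 ]
 [0.5128 0.1543 0.012 ]] [0.54313099 0.11080733 0.012     ]
dowels [[0.57376157 0.14624132 0.048     ]
 [0.57985473 0.08172702 0.048     ]
 [0.55083451 0.0613729  0.048     ]]
fix [[0.6717 0.1989 0.012 ]
 [0.6871 0.051  0.012 ]
 [0.4141 0.0233 0.012 ]
 [0.399  0.173  0.012 ]] [0.54299729 0.11155709 0.012     ]
knob [[0.44552664 0.2615906  0.098     ]] blank [[ 0.6191 -0.1108  0.012 ]
 [ 0.6161 -0.1625  0.012 ]
 [ 0.5274 -0.1588  0.012 ]
 [ 0.5312 -0.1059  0.012 ]]
tray [[0.44392792 0.34453012 0.022     ]]
```

```bash
python3 -m inch '[3,7,-40,2.3,70,3,7,-80,2.3,70,3,7,-120,2.3,70,3,7,-160,2.3,70,3,7,-190,2.3,70,3,7,-215,2.3,70,3,7,-230,2.3,70,3,7,-237,2.3,70,3,7,-237,2.3,70,3,7,-237,2.3,70]' 40; python3 -m inch '[0,0,0,0,0,0,0,0,0,0,0,0,0,0,0,0,0,0,0,0,0,0,0,0,0,0,0,0,0,0]' 40
```

```text
t: 2.73
tool_pos: [0.5237, 0.1099, 0.0163]
orientation: [3.135, 0.206, 0.001]
force: [0.3, -0.2, -0.2]
opening: 0.0646
gripper_force: 0.0
t: 3.23
tool_pos: [0.5242, 0.1111, 0.0169]
orientation: [3.134, 0.209, 0.003]
force: [-1.7, -2.7, 6.4]
opening: 0.0492
gripper_force: 40.0
```

```bash
python3 -m inch '[0,0,30,0,0,0,0,70,0,0,0,0,110,0,0,-10,40,120,0,0,-15,80,120,0,0,-20,120,120,0,0,-25,160,120,0,0,-30,200,120,0,0,-35,240,120,0,0,-39,280,120,0,0]'; python3 -m inch '[0,40,0,0,0,0,40,0,0,0,0,40,-30,0,0,0,40,-70,0,0,0,40,-100,0,0,0,40,-120,0,0,0,40,-128,0,0,0,40,-128,0,0,0,40,-128,0,0]'
```

```text
t: 4.07
tool_pos: [0.4831, 0.3932, 0.1355]
orientation: [3.134, 0.209, -0.001]
force: [0.8, 0.0, -0.4]
opening: 0.0491
gripper_force: 40.0
t: 4.82
tool_pos: [0.4839, 0.4312, 0.0075]
orientation: [3.134, 0.209, -0.001]
force: [0.4, -0.6, -1.8]
opening: 0.0492
gripper_force: 40.0
```

```bash
python3 -m inch '[0,0,0,0,66,0,0,0,0,66,0,0,0,0,66,0,0,40,0,66,0,0,80,0,66,0,0,120,0,66,0,0,160,0,66,15,-40,200,0,66,25,-80,220,-3,66,30,-120,240,-8,66]'; python3 -m inch '[0,-40,0,0,66,10,-80,0,0,66,15,-120,0,0,66,20,-160,0,-2,66,25,-200,0,-2,66,30,-240,0,-2,66,35,-280,0,-2,66,40,-320,0,-2,66,45,-360,0,-2,66,50,-400,0,-2,66]';  python3 -m inch '[0,-46,0,0,66,0,-46,0,0,66,0,-46,0,0,66]'; python3 - <<'E'
from h import *
s=robot.read_state(); print(s['tool_pos'],s['orientation'])
im,K,E=shot('wrist','w2.png')
cv2.imwrite('pics/w2b.png',cv2.resize(im,(800,600),interpolation=cv2.INTER_CUBIC)[:420])
im,K,E=shot('top','top2.png'); cv2.imwrite('pics/t2.png',cv2.resize(im[150:260,90:230],None,fx=4,fy=4,interpolation=cv2.INTER_CUBIC))
E
```

```text
t: 5.65
tool_pos: [0.5116, 0.3317, 0.2399]
orientation: [-3.14, 0.01, -0.006]
force: [0.9, -0.7, 0.5]
opening: 0.0612
gripper_force: 0.0
t: 6.48
tool_pos: [0.5607, -0.0703, 0.2374]
orientation: [3.141, -0.065, 0.002]
force: [1.8, -0.6, -0.3]
opening: 0.0616
gripper_force: 0.0
t: 6.73
tool_pos: [0.5605, -0.1169, 0.2369]
orientation: [3.14, -0.072, 0.0]
force: [0.3, 0.7, 0.6]
opening: 0.0618
gripper_force: 0.0
[ 0.56046534 -0.11688086  0.23689644] [ 3.14040920e+00 -7.21785094e-02  4.36674595e-04]
```

View pics/w2b.png

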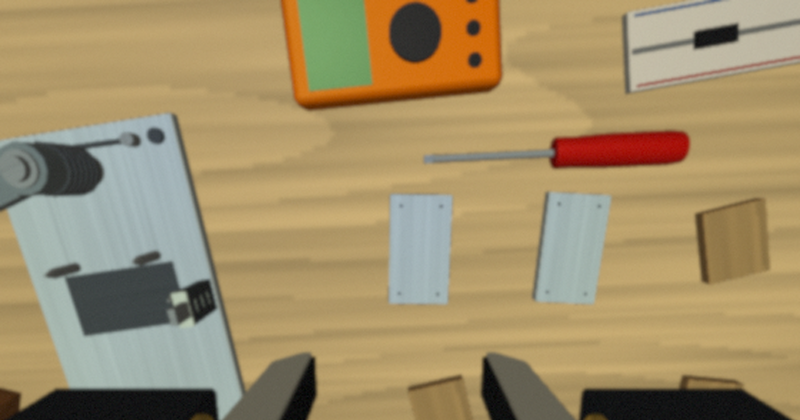

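View pics/t2.png

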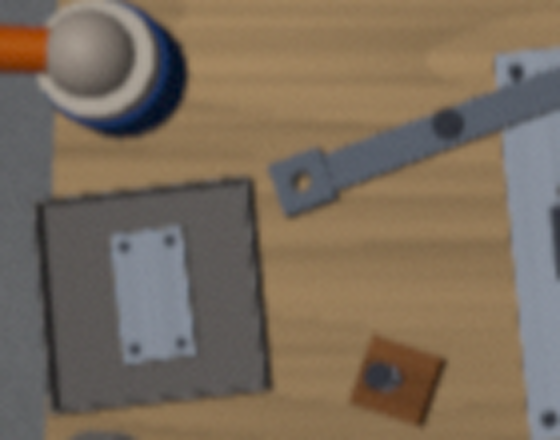

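The drilled plate lies flat and centred in the tray. Wrist view, blank0 holes: (402,206), (441,206), (398,294) and (439,294). Blank1 holes: (558,203), (600,205), (547,292) and (589,294). A packer's top face has corners at (703,212), (764,198), (769,270) and (709,283).

```bash
cat >> h.py <<'E'
def quad(fn,uv,z,s=.7):
    "uv: far-left, far-right, near-left, near-right"
    K,E=load(fn); p=back(K,E,np.array(uv)*s,z); v=p[0]+p[1]-p[2]-p[3]; st=robot.read_state()
    a=np.degrees(np.arctan2(v[1],v[0])); o=st['orientation']; ty=2*np.degrees(np.arctan2(o[1],o[0]))-90
    c=p.mean(0); print(c.round(4),'len yaw',a.round(2),'size',np.linalg.norm(v)/2,np.linalg.norm(p[0]+p[2]-p[1]-p[3])/2)
    print(' move mm',((c-st['tool_pos'])*1e3).round(1),'turn to grip across',((a-90-ty+90)%180-90).round(2))
E
python3 - <<'E'
from h import *
quad('w2',[(402,206),(441,206),(398,294),(439,294)],.012)
quad('w2',[(558,203),(600,205),(547,292),(589,294)],.012)
quad('w2',[(703,212),(764,198),(709,283),(769,270)],.012)
E
```

```text
[ 0.5724 -0.1356  0.012 ] len yaw -3.87 size 0.07243290621591895 0.03281451517345774
 move mm [  11.7  -21.9 -224.9] turn to grip across -1.45
[ 0.568  -0.2612  0.012 ] len yaw -4.3 size 0.07316922033906964 0.034614780205825736
 move mm [   7.2 -147.5 -224.9] turn to grip across -1.88
[ 0.5686 -0.3936  0.012 ] len yaw 11.84 size 0.06016935748345262 0.048662332609689996
 move mm [   7.9 -279.9 -224.9] turn to grip across 14.26
```

```bash
python3 -m inch '[12,-22,-40,-1.5,66,12,-22,-80,-1.5,66,12,-22,-120,-1.5,66,12,-22,-160,-1.5,66,12,-22,-190,-1.5,66,12,-22,-215,-1.5,66,12,-22,-228,-1.5,66,12,-22,-233,-1.5,66,12,-22,-233,-1.5,66,12,-22,-233,-1.5,66]' 40; python3 -m inch '[0,0,0,0,0,0,0,0,0,0,0,0,0,0,0,0,0,0,0,0,0,0,0,0,0]' 40
```

```text
t: 7.67
tool_pos: [0.5741, -0.1359, 0.0055]
orientation: [3.139, -0.105, 0.004]
force: [0.6, 0.6, 1.1]
opening: 0.0615
gripper_force: 0.0
t: 8.08
tool_pos: [0.5743, -0.1366, 0.0058]
orientation: [3.139, -0.107, 0.005]
force: [-0.1, 2.1, 7.2]
opening: 0.0493
gripper_force: 40.0
```

```bash
python3 -m inch '[0,0,40,0,0,0,0,80,0,0,0,0,120,0,0,-3,25,135,7,0,-6,50,135,14,0,-9,80,135,21,0,-12,110,135,28,0,-15,140,135,35,0,-18,170,135,42,0,-21,200,135,49,0]'; python3 -m inch '[-5,25,0,7,0,-10,50,0,14,0,-10,50,0,21,0,-10,50,0,28,0,-10,50,0,35,0,-10,50,0,42,0,-10,50,0,50.5,0,-10,50,0,50.5,0,-10,50,0,50.5,0,-10,50,0,50.5,0]'
```

```text
t: 8.92
tool_pos: [0.5513, 0.0649, 0.1391]
orientation: [2.898, 1.213, 0.001]
force: [0.5, -0.2, -1.5]
opening: 0.0495
gripper_force: 40.0
t: 9.75
tool_pos: [0.5417, 0.1137, 0.1389]
orientation: [2.115, 2.323, 0.0]
force: [-0.4, 0.6, -1.9]
opening: 0.0492
gripper_force: 40.0
```

```bash
python3 -m inch '[1,0,-35,0.2,0,1,0,-70,0.2,0,1,0,-85,0.2,0,1,0,-95,0.2,0,1,0,-103,0.2,0,1,0,-110,0.2,0,1,0,-116,0.2,0,1,0,-120,0.2,0,1,0,-120.5,0.2,0,1,0,-120.5,0.2,0]'
```

```text
t: 10.58
tool_pos: [0.5431, 0.1138, 0.0187]
orientation: [2.106, 2.331, 0.001]
force: [-0.1, -0.6, -2.0]
opening: 0.0494
gripper_force: 40.0
```

```bash
python3 -m inch '[0,0,-1,0,0,0,0,-1,0,66,0,0,-1,0,66,0,0,-1,0,66,0,0,10,0,66,0,0,40,0,66,0,0,80,0,66,0,0,120,-7,66,5,-25,140,-14,66,10,-60,140,-21,66]'; python3 -m inch '[2,-40,0,-7,66,4,-80,0,-14,66,6,-120,0,-21,66,8,-160,0,-28,66,10,-200,0,-35,66,12,-240,0,-42,66,14,-280,0,-49,66,15,-315,0,-56,66,15,-315,0,-63,66,15,-315,0,-70,66]';  python3 -m inch '[0,0,0,-7,66,0,0,0,-8.9,66,0,0,0,-8.9,66,0,0,0,-8.9,66]'; python3 - <<'E'
from h import *
im,K,E=shot('wrist','w3.png')
cv2.imwrite('pics/w3b.png',cv2.resize(im,(800,600),interpolation=cv2.INTER_CUBIC)[:420])
im,K,E=shot('top','top3.png'); cv2.imwrite('pics/t3.png',cv2.resize(im[160:270,200:300],None,fx=5,fy=5,interpolation=cv2.INTER_CUBIC))
E
```

```text
t: 11.42
tool_pos: [0.5567, 0.0554, 0.1668]
orientation: [2.492, 1.902, 0.016]
force: [1.5, -0.7, 0.0]
opening: 0.0615
gripper_force: 0.0
t: 12.25
tool_pos: [0.5673, -0.2639, 0.1592]
orientation: [3.139, 0.117, 0.001]
force: [0.4, 0.3, 0.5]
opening: 0.0615
gripper_force: 0.0
t: 12.58
tool_pos: [0.5678, -0.2613, 0.1591]
orientation: [3.139, -0.109, 0.001]
force: [-0.4, -0.0, -0.0]
opening: 0.0615
gripper_force: 0.0
```

View pics/w3b.png

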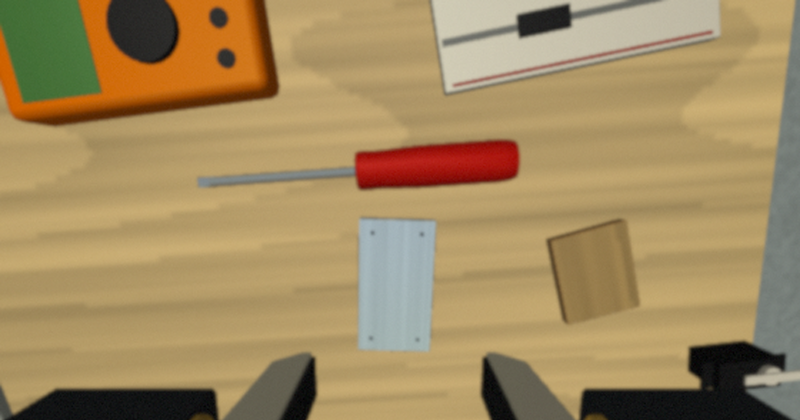

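View pics/t3.png

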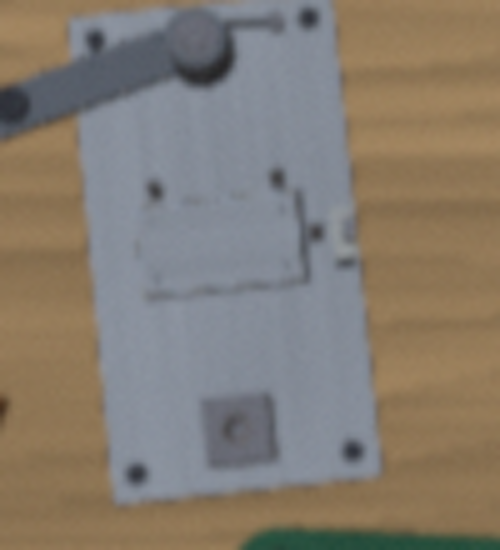

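Blank0 is flat and square in the nest, shifted slightly to the left. Its corners in the crop are about (143,207), (298,190), (306,279) and (148,295). Blank1 holes in the wrist view are at (373,233), (422,234), (371,338) and (417,340).

```bash
python3 - <<'E'
from h import *
quad('w3',[(373,233),(422,234),(371,338),(417,340)],.012)
quad('w3',[(551,240),(626,220),(567,323),(639,304)],.012)
K,E=load('top3')
def b(uv,z): return back(K,E,np.array(uv)/5+[200,160]-.4,z)
c=b([(143,207),(298,190),(306,279),(148,295)],.024); n=b([(155,190),(278,179),(316,232)],.048); l=b([(238,432)],.06); p=b([(201,38)],.089)
print(c.round(4),c.mean(0),n.round(4),l,p,(l+p)/2)
r=np.radians(5.6);A=np.array([[np.cos(r),-np.sin(r)],[np.sin(r),np.cos(r)]])
for q,f in zip(n,[(.0325,.034),(.0325,-.034),(0,-.0525)]): print('nest',q[:2]-A@f)
E
```

```text
[ 0.5675 -0.2599  0.012 ] len yaw -5.87 size 0.07243744631693286 0.03183558127915255
 move mm [  -0.3    1.3 -146.8] turn to grip across -1.88
[ 0.5685 -0.3933  0.012 ] len yaw 11.49 size 0.0585155098412657 0.04929111459389628
 move mm [   0.7 -132.2 -146.8] turn to grip across 15.48
[[0.5644 0.1544 0.024 ]
 [0.5736 0.0686 0.024 ]
 [0.5241 0.0641 0.024 ]
 [0.5155 0.1513 0.024 ]] [0.54441805 0.10958305 0.024     ] [[0.5708 0.1456 0.048 ]
 [0.5766 0.0785 0.048 ]
 [0.5475 0.0578 0.048 ]] [[0.43841892 0.09922631 0.06      ]] [[0.64716273 0.11776704 0.089     ]] [[0.54279083 0.10849667 0.0745    ]]
nest [0.54179777 0.10855974]
nest [0.54097901 0.10919905]
nest [0.54234719 0.11005906]
```

```bash
python3 -m inch '[0,1,-40,-1.2,66,0,1,-80,-1.2,66,0,1,-115,-1.2,66,0,1,-140,-1.2,66,0,1,-150,-1.2,66,0,1,-154,-1.2,66,0,1,-154,-1.2,66,0,1,-154,-1.2,66]' 40; python3 -m inch '[0,0,0,0,0,0,0,0,0,0,0,0,0,0,0,0,0,0,0,0,0,0,0,0,0]' 40;  python3 -m inch '[0,0,40,0,0,0,0,80,0,0,0,0,120,0,0,-1,25,140,7,0,-3,60,140,14,0,-5,100,140,21,0,-8,140,140,28,0,-11,180,140,35,0,-14,220,140,42,0,-17,260,140,49,0]'; python3 -m inch '[-2,35,0,7,0,-4,70,0,14,0,-7,110,0,21,0,-7,110,0,28,0,-7,110,0,35,0,-7,110,0,42,0,-7,110,0,49,0,-7,110,0,51.5,0,-7,110,0,51.5,0,-7,110,0,51.5,0]'
```

```text
t: 13.35
tool_pos: [0.5692, -0.261, 0.0064]
orientation: [3.137, -0.144, 0.004]
force: [0.4, -1.3, 0.9]
opening: 0.0616
gripper_force: 0.0
t: 13.77
tool_pos: [0.5691, -0.2609, 0.0064]
orientation: [3.137, -0.145, 0.005]
force: [-0.4, 0.4, 6.5]
opening: 0.0494
gripper_force: 40.0
t: 14.6
tool_pos: [0.5502, 0.0015, 0.1447]
orientation: [2.912, 1.178, 0.001]
force: [0.7, 0.5, -1.8]
opening: 0.0494
gripper_force: 40.0
t: 15.43
tool_pos: [0.5437, 0.1098, 0.1444]
orientation: [2.12, 2.318, 0.0]
force: [0.3, 0.8, -1.7]
opening: 0.0492
gripper_force: 40.0
```

```bash
python3 -m inch '[-1,3.5,-35,0.5,0,-1,3.5,-65,0.5,0,-1,3.5,-85,0.5,0,-1,3.5,-95,0.5,0,-1,3.5,-103,0.5,0,-1,3.5,-109,0.5,0,-1,3.5,-112,0.5,0,-1,3.5,-113,0.5,0,-1,3.5,-113,0.5,0]'
```

```text
t: 16.18
tool_pos: [0.5435, 0.1134, 0.0322]
orientation: [2.108, 2.328, 0.002]
force: [-1.0, -0.2, -0.9]
opening: 0.0496
gripper_force: 40.0
```

```bash
python3 -m inch '[0,0,-1.5,0,0,0,0,-1.5,0,66,0,0,-1.5,0,66,0,0,-1.5,0,66,0,0,10,0,66,0,0,40,0,66,0,0,80,0,66,0,0,120,-7,66,-10,-25,130,-14,66,-20,-60,130,-21,66]'; python3 -m inch '[-14,-35,0,-7,66,-29,-70,0,-14,66,-44,-105,0,-21,66,-59,-140,0,-28,66,-76,-175,0,-35,66,-93,-200,0,-42,66,-103,-202,0,-49,66,-103,-202,0,-56,66,-103,-202,0,-63,66,-103,-202,0,-63,66]';  python3 -m inch '[0,0,0,0,66]'; python3 - <<'E'
from h import *
im,K,E=shot('wrist','w4.png')
cv2.imwrite('pics/w4b.png',cv2.resize(im,(800,600),interpolation=cv2.INTER_CUBIC)[:420])
im2,K,E=shot('top','top4.png'); a=cv2.resize(im2[160:270,200:300],None,fx=5,fy=5,interpolation=cv2.INTER_CUBIC)
b=cv2.resize(im[:300],(480,257))
cv2.imwrite('pics/t4.png',a)
E
```

```text
t: 17.02
tool_pos: [0.526, 0.0547, 0.168]
orientation: [2.495, 1.9, 0.014]
force: [-0.6, -1.1, -1.0]
opening: 0.0611
gripper_force: 0.0
t: 17.85
tool_pos: [0.4197, -0.1492, 0.1624]
orientation: [3.126, 0.31, 0.002]
force: [0.5, -0.0, -0.0]
opening: 0.0612
gripper_force: 0.0
t: 17.93
tool_pos: [0.4199, -0.1489, 0.1621]
orientation: [3.124, 0.327, 0.001]
force: [-0.5, 0.4, 0.5]
opening: 0.0613
gripper_force: 0.0
```

View pics/w4b.png

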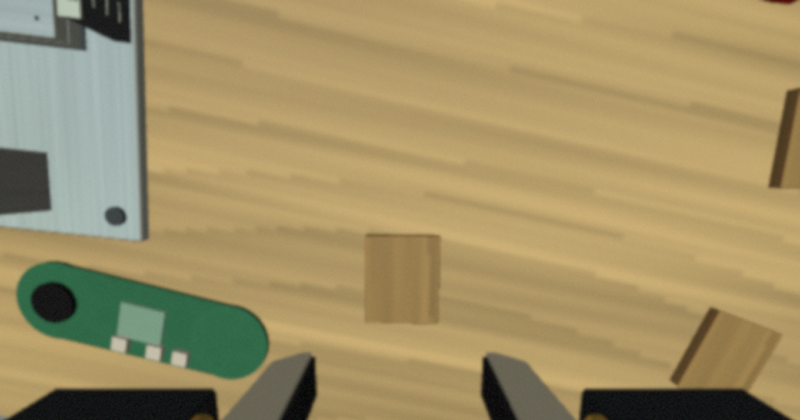

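View pics/t4.png

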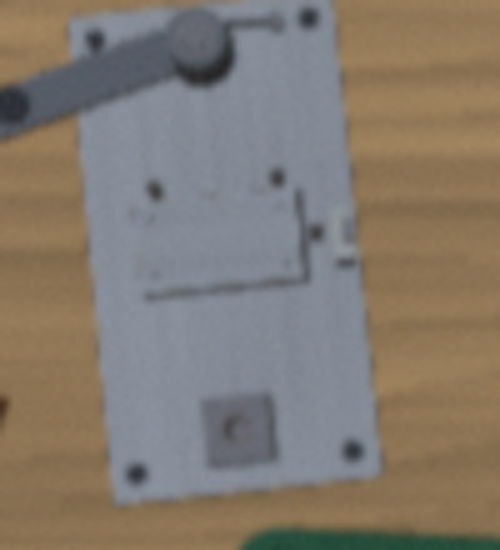

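Both blanks look stacked and square (upper blank holes at about (150,215), (154,273) and (290,263)). The packer below the tool has corners at (366,236), (440,236), (364,323) and (439,323).

```bash
python3 - <<'E'
from h import *
quad('w4',[(366,236),(440,236),(364,323),(439,323)],.012)
K,E=load('top4')
def b(uv,z): return back(K,E,np.array(uv)/5+[200,160]-.4,z)
c=b([(150,215),(290,263)],.036);print(c.mean(0))
E
```

```text
[ 0.4242 -0.1509  0.012 ] len yaw 11.13 size 0.05982697349151557 0.050245636429793725
 move mm [   4.3   -2.3 -149.8] turn to grip across -0.83
[0.54515537 0.1108951  0.036     ]
```

```bash
python3 -m inch '[3,-2,-40,-0.8,66,3,-2,-80,-0.8,66,3,-2,-115,-0.8,66,3,-2,-140,-0.8,66,3,-2,-152,-0.8,66,3,-2,-157,-0.8,66,3,-2,-157,-0.8,66,3,-2,-157,-0.8,66]' 30; python3 -m inch '[0,0,0,0,0,0,0,0,0,0,0,0,0,0,0,0,0,0,0,0,0,0,0,0,0]' 30;  python3 -m inch '[0,0,40,0,0,0,0,80,0,0,0,0,120,0,0,10,25,150,7,0,25,58,150,14,0,40,93,150,21,0,56,127,150,28,0,71,161,150,35,0,86,195,150,42,0,102,229,150,49,0]'; python3 -m inch '[17,34,0,7,0,17,34,0,14,0,17,34,0,21,0,17,34,0,28,0,17,34,0,35.5,0,17,34,0,35.5,0,17,34,0,35.5,0,17,34,0,35.5,0]'
```

```text
t: 18.7
tool_pos: [0.4233, -0.1509, 0.005]
orientation: [3.127, 0.301, 0.001]
force: [0.9, -0.2, 0.3]
opening: 0.0612
gripper_force: 0.0
t: 19.12
tool_pos: [0.4239, -0.1513, 0.0057]
orientation: [3.126, 0.299, 0.004]
force: [-1.6, 1.3, 6.9]
opening: 0.0494
gripper_force: 30.0
t: 19.95
tool_pos: [0.5251, 0.0802, 0.1547]
orientation: [2.717, 1.577, 0.001]
force: [-0.1, -0.3, -0.1]
opening: 0.0496
gripper_force: 30.0
t: 20.62
tool_pos: [0.5417, 0.1122, 0.1544]
orientation: [2.119, 2.319, 0.0]
force: [0.6, 0.3, -0.2]
opening: 0.0493
gripper_force: 30.0
```

```bash
python3 -m inch '[1,0,-35,0.3,0,1,0,-65,0.3,0,1,0,-90,0.3,0,1,0,-104,0.3,0,1,0,-110,0.3,0,1,0,-112,0.3,0,1,0,-112.5,0.3,0,1,0,-112.5,0.3,0]'; python3 -m inch '[0,0,0,0,66,0,0,0,0,66,0,0,0,0,66,0,0,10,0,66,0,0,40,0,66,0,0,80,0,66,0,0,110,-7,66,2,-35,110,-14,66,4,-70,110,-21,66,6,-105,110,-28,66]'; python3 -m inch '[2,-40,0,-7,66,4,-80,0,-14,66,6,-120,0,-21,66,8,-160,0,-28,66,10,-200,0,-35,66,12,-240,0,-42,66,14,-280,0,-49,66,16,-320,0,-56,66,18,-360,0,-56,66,20,-400,0,-56,66]'; python3 -m inch '[0,0,0,0,66,0,0,0,0,66]'; python3 - <<'E'
from h import *
im,K,E=shot('wrist','w5.png')
a=cv2.resize(im,(800,600),interpolation=cv2.INTER_CUBIC)[:390]
im,K,E=shot('top','top5.png'); b=cv2.resize(im[175:247,210:280],None,fx=3,fy=3,interpolation=cv2.INTER_CUBIC)[:210]
cc=np.zeros((600,800,3),np.uint8); cc[:390]=a; cc[390:600,:210]=b; cc[390:600,210:630]=cv2.resize(im[165:270,300:510],None,fx=2,fy=2)
cv2.imwrite('pics/m5.png',cc)
E
```

```text
t: 21.28
tool_pos: [0.5434, 0.1123, 0.0426]
orientation: [2.109, 2.327, 0.002]
force: [0.6, 0.7, -0.3]
opening: 0.0495
gripper_force: 30.0
t: 22.12
tool_pos: [0.5495, 0.0066, 0.1541]
orientation: [2.611, 1.744, 0.004]
force: [0.0, -0.5, -0.6]
opening: 0.0614
gripper_force: 0.0
t: 22.95
tool_pos: [0.5685, -0.3949, 0.1529]
orientation: [3.125, 0.319, 0.001]
force: [0.9, 0.1, 0.1]
opening: 0.0615
gripper_force: 0.0
t: 23.12
tool_pos: [0.5679, -0.3951, 0.1517]
orientation: [-3.125, -0.315, 0.001]
force: [-0.1, 0.5, -0.5]
opening: 0.0615
gripper_force: 0.0
```

View pics/m5.png

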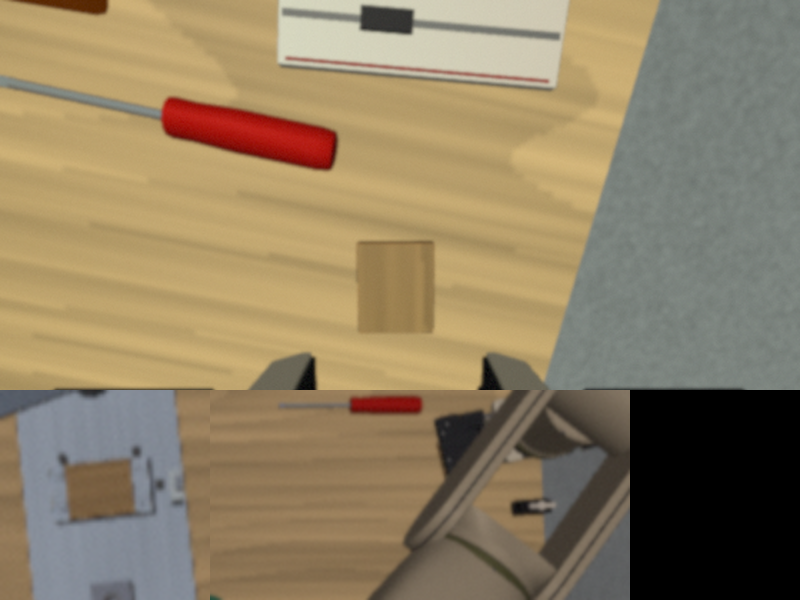

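The first packer is central on the blanks. The next one has corners at (358,242), (434,242), (358,332) and (433,332).

```bash
python3 - <<'E'
from h import *
quad('w5',[(358,242),(434,242),(358,332),(433,332)],.012)
K,E=load('top5')
c=back(K,E,np.array([(66,72),(131,70),(134,515-390+0),(70,520-390)])/3+[210,175],.048);print(c.round(4),c.mean(0))
E
python3 -m inch '[1,1,-40,-0.8,66,1,1,-80,-0.8,66,1,1,-115,-0.8,66,1,1,-135,-0.8,66,1,1,-143,-0.8,66,1,1,-146.5,-0.8,66,1,1,-146.5,-0.8,66,1,1,-146.5,-0.8,66]' 30
```

```text
[ 0.5684 -0.3934  0.012 ] len yaw 11.18 size 0.060355321843200214 0.04942984826724305
 move mm [  -0.4   -1.  -140.1] turn to grip across -0.52
[[0.567  0.1417 0.048 ]
 [0.5686 0.0827 0.048 ]
 [0.5184 0.0799 0.048 ]
 [0.5141 0.1378 0.048 ]] [0.54199991 0.11053771 0.048     ]
t: 23.88
tool_pos: [0.5713, -0.3923, 0.008]
orientation: [3.125, 0.3, 0.004]
force: [-0.6, -0.5, -0.1]
opening: 0.0611
gripper_force: 0.0
```

```bash
python3 -m inch '[-2.5,-0.5,-2.5,0,66,-2.5,-0.5,-2.5,0,66,-2.5,-0.5,-2.5,0,0,-2.5,-0.5,-2.5,0,0,-2.5,-0.5,-2.5,0,0,-2.5,-0.5,-2.5,0,0,-2.5,-0.5,-2.5,0,0]' 30;  python3 -m inch '[0,0,40,0,0,0,0,80,0,0,0,0,120,0,0,-2,25,155,7,0,-4,60,155,14,0,-6,100,155,21,0,-8,140,155,28,0,-10,180,155,35,0,-12,220,155,42,0,-14,260,155,49,0]'; python3 -m inch '[-2,40,0,7,0,-4,80,0,14,0,-6,120,0,21,0,-8,160,0,28,0,-10,200,0,35,0,-12,240,0,35,0,-12,244,0,35,0,-12,244,0,35,0,-12,244,0,35,0]'
```

```text
t: 24.47
tool_pos: [0.5674, -0.3926, 0.0034]
orientation: [3.127, 0.299, 0.001]
force: [-1.7, 0.7, 4.5]
opening: 0.0497
gripper_force: 30.0
t: 25.3
tool_pos: [0.5526, -0.1303, 0.1575]
orientation: [-2.717, -1.576, -0.0]
force: [1.8, 0.8, 0.6]
opening: 0.0493
gripper_force: 30.0
t: 26.05
tool_pos: [0.541, 0.1117, 0.1575]
orientation: [2.123, 2.316, -0.001]
force: [0.6, -0.5, -0.6]
opening: 0.0494
gripper_force: 30.0
```

```bash
python3 -m inch '[2,0,-35,0.5,0,2,0,-65,0.5,0,2,0,-90,0.5,0,2,0,-100,0.5,0,2,0,-104,0.5,0,2,0,-105.5,0.5,0,2,0,-105.5,0.5,0,2,0,-105.5,0.5,0]'; python3 -m inch '[0,0,0,0,66,0,0,0,0,66,0,0,0,0,66,0,0,10,0,66,0,0,40,0,66,0,0,80,0,66,0,0,120,0,66,-20,30,150,5,66,-40,60,180,10,66,-60,90,200,15,66]'; python3 -m inch '[-20,30,0,0,66,-40,55,0,0,66,-40,55,0,0,66,-40,55,0,0,66]'; python3 - <<'E'
from h import *
im,K,E=shot('wrist','w6.png'); s=robot.read_state(); print(s['tool_pos'],s['orientation'])
a=cv2.resize(im,(800,600),interpolation=cv2.INTER_CUBIC)
im,K,E=shot('top','top6.png'); b=cv2.resize(im[175:247,210:280],(200,206),interpolation=cv2.INTER_CUBIC)
a[394:,:]=0;a[394:,:200]=b
cv2.imwrite('pics/m6.png',a)
K,E=load('top2'); print(back(K,E,np.array([(378,375)])/4+[90,150],.098), back(K,E,np.array([(301,180)])/4+[90,150],.082))
E
```

```text
t: 26.72
tool_pos: [0.5447, 0.1116, 0.0541]
orientation: [2.113, 2.322, 0.004]
force: [1.2, -0.9, -0.3]
opening: 0.0499
gripper_force: 30.0
t: 27.55
tool_pos: [0.4881, 0.1951, 0.251]
orientation: [1.788, 2.58, 0.004]
force: [1.2, 0.8, 0.8]
opening: 0.0613
gripper_force: 0.0
t: 27.88
tool_pos: [0.4471, 0.251, 0.2482]
orientation: [1.788, 2.582, 0.002]
force: [-0.1, -0.2, 0.2]
opening: 0.0617
gripper_force: 0.0
[0.44776488 0.2499761  0.2478557 ] [1.78979309e+00 2.58083063e+00 7.84551716e-04]
[[0.44344101 0.2604579  0.098     ]] [[0.57403351 0.31640707 0.082     ]]
```

View pics/m6.png

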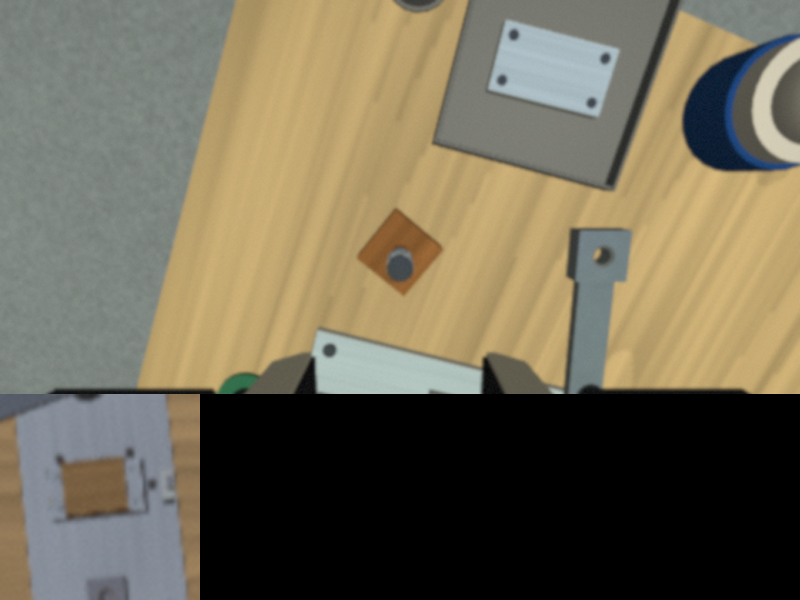

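The second packer is central on the stack. The knob top is at (400,267) and the eye at (602,255), both in the same wrist image.

```bash
python3 - <<'E'
from h import *
K,E=load('w6'); k=back(K,E,np.array([(400,267)])*.7,.098)[0]; e=back(K,E,np.array([(602,255)])*.7,.082)[0]
print(k,e,(e-k)*1e3); s=robot.read_state(); print((k-s['tool_pos'])*1e3)
K,E=load('top6'); n=back(K,E,np.array([(60,461-394),(130,453-394),(150,485-394)])*np.array([70/200,72/206])+[210,175],.048); p=back(K,E,np.array([(62,462-394),(126,457-394),(130,511-394),(66,517-394)])*np.array([70/200,72/206])+[210,175],.060)
print(n.round(4),p.round(4),p.mean(0))
E
```

```text
[0.44332075 0.26379792 0.098     ] [0.57356976 0.31886061 0.082     ] [130.24900953  55.06269355 -16.        ]
[  -4.82984224   14.41801375 -149.55428535]
[[0.5686 0.1445 0.048 ]
 [0.576  0.0777 0.048 ]
 [0.5453 0.0586 0.048 ]] [[0.5661 0.1415 0.06  ]
 [0.5706 0.0809 0.06  ]
 [0.5194 0.0771 0.06  ]
 [0.5139 0.1374 0.06  ]] [0.54249913 0.10922762 0.06      ]
```

```bash
python3 -m inch '[-5,13.5,-40,0,66,-5,13.5,-80,0,66,-5,13.5,-115,0,66,-5,13.5,-145,0,66,-5,13.5,-165,0,66,-5,13.5,-178,0,66,-5,13.5,-184,0,66,-5,13.5,-185.5,0,66,-5,13.5,-185.5,0,66]' 60; python3 -m inch '[0,0,0,0,66,0,0,0,0,0,0,0,0,0,0,0,0,0,0,0,0,0,0,0,0,0,0,0,0,0,0,0,0,0,0,0,0,0,0,0,0,0,0,0,0]' 60
```

```text
t: 28.73
tool_pos: [0.4435, 0.2626, 0.0618]
orientation: [1.794, 2.579, -0.0]
force: [-0.7, -0.1, 0.5]
opening: 0.0614
gripper_force: 0.0
t: 29.48
tool_pos: [0.4428, 0.2633, 0.0616]
orientation: [-1.792, -2.58, 0.0]
force: [-0.6, 0.1, 1.0]
opening: 0.0169
gripper_force: 60.0
```

```bash
python3 -m inch '[0,0,15,0,0,0,0,35,0,0,0,0,65,0,0,0,0,95,0,0,35,15,97,0,0,70,30,97,0,0,105,44,97,0,0,131,55,97,0,0,131,55,97,0,0,131,55,97,0,0]'; python3 -m inch '[0,0,0,0,0,0,0,0,0,0]'
```

```text
t: 30.32
tool_pos: [0.5742, 0.3182, 0.1568]
orientation: [-1.792, -2.579, 0.004]
force: [-0.2, -1.4, -0.3]
opening: 0.0173
gripper_force: 60.0
t: 30.48
tool_pos: [0.5731, 0.318, 0.1587]
orientation: [-1.792, -2.58, 0.001]
force: [-1.4, 0.2, -1.0]
opening: 0.017
gripper_force: 60.0
```

```bash
python3 -m inch '[0.5,0,-12,0,0,0.5,0,-20,0,0,0.5,0,-25,0,0,0.5,0,-29,0,0,0.5,0,-33,0,0,0.5,0,-33,0,0,0.5,0,-33,0,0]'
```

```text
t: 31.07
tool_pos: [0.5741, 0.3181, 0.1253]
orientation: [-1.792, -2.58, 0.001]
force: [-0.3, 0.3, -1.0]
opening: 0.0172
gripper_force: 60.0
```

```bash
python3 - <<'E'
import numpy as np
p=np.array([.6482,.1210]); f=lambda d:p+.2103*np.array([np.cos(np.radians(d)),np.sin(np.radians(d))])
for b,l in ((110.6,[3,6,10]),(120.6,range(5,51,5)),(170.6,range(3,20,3))):
    print([(i,*((f(b+i)-f(b))*1e3).round(1)) for i in l])
E
```

```text
[(3, np.float64(-10.2), np.float64(-4.1)), (6, np.float64(-20.2), np.float64(-8.8)), (10, np.float64(-33.1), np.float64(-15.8))]
[(5, np.float64(-15.4), np.float64(-10.0)), (10, np.float64(-29.8), np.float64(-21.3)), (15, np.float64(-43.2), np.float64(-33.9)), (20, np.float64(-55.5), np.float64(-47.5)), (25, np.float64(-66.5), np.float64(-62.2)), (30, np.float64(-76.2), np.float64(-77.8)), (35, np.float64(-84.5), np.float64(-94.1)), (40, np.float64(-91.3), np.float64(-111.2)), (45, np.float64(-96.6), np.float64(-128.7)), (50, np.float64(-100.4), np.float64(-146.7))]
[(3, np.float64(-1.5), np.float64(-10.9)), (6, np.float64(-2.5), np.float64(-21.9)), (9, np.float64(-2.8), np.float64(-32.9)), (12, np.float64(-2.6), np.float64(-43.9)), (15, np.float64(-1.8), np.float64(-54.9)), (18, np.float64(-0.5), np.float64(-65.8))]
```

```bash
python3 -m inch '[-10.2,-4.1,0,3,0,-20.2,-8.8,0,6,0,-33.1,-15.8,0,10,0,-33.1,-15.8,0,10,0,-33.1,-15.8,0,10,0]'
```

```text
t: 31.48
tool_pos: [0.5417, 0.3029, 0.1264]
orientation: [1.563, 2.724, 0.003]
force: [1.2, 1.5, -1.5]
opening: 0.0172
gripper_force: 60.0
```

The force is about 2 N against the swing, so the arm is being carried.

```bash
python3 -m inch '[-15.4,-10,0,5,0,-29.8,-21.3,0,10,0,-43.2,-33.9,0,15,0,-55.5,-47.5,0,20,0,-66.5,-62.2,0,25,0,-76.2,-77.8,0,30,0,-84.5,-94.1,0,35,0,-91.3,-111.2,0,40,0,-96.6,-128.7,0,45,0,-100.4,-146.7,0,50,0]'; python3 -m inch '[0,0,0,0,0,0,0,0,0,0]'
```

```text
t: 32.32
tool_pos: [0.4413, 0.1561, 0.1264]
orientation: [0.259, 3.13, 0.003]
force: [0.5, 3.7, -0.9]
opening: 0.0169
gripper_force: 60.0
t: 32.48
tool_pos: [0.4415, 0.1562, 0.1263]
orientation: [0.272, 3.129, 0.002]
force: [-1.1, 4.1, 0.7]
opening: 0.017
gripper_force: 60.0
```

```bash
python3 -m inch '[-1.5,-10.9,0,3,0,-2.5,-21.9,0,6,0,-2.8,-32.9,0,9,0,-2.6,-43.9,0,12,0,-2,-55.5,0,15,0,-2,-55.5,0,15,0,-2,-55.5,0,15,0]'; python3 -c "
from h import *
import numpy as np
im,K,E=shot('wrist','w7.png'); cv2.imwrite('pics/w7b.png',im)
im,K,E=shot('top','top7.png');im,K,E=shot('side','side7.png')"
```

```text
t: 33.07
tool_pos: [0.4395, 0.1012, 0.1261]
orientation: [-0.141, 3.138, 0.002]
force: [-1.5, 4.5, 2.7]
opening: 0.0174
gripper_force: 60.0
```

Now lowering gradually into the lock post while I watch the force.

```bash
python3 -m inch '[-0.3,-0.5,-4,0,0,-0.3,-0.5,-7,0,0,-0.3,-0.5,-10,0,0,-0.3,-0.5,-13,0,0,-0.3,-0.5,-13,0,0]'
```

```text
t: 33.63
tool_pos: [0.4385, 0.0998, 0.1119]
orientation: [0.148, -3.138, -0.0]
force: [2.7, 4.9, -3.2]
opening: 0.017
gripper_force: 60.0
```

```bash
python3 -m inch '[0,0,-5,0,0,0,0,-10,0,0,0,0,-15,0,0,0,0,-19,0,0,0,0,-22,0,0,0,0,-24.5,0,0,0,0,-26,0,0,0,0,-26,0,0]'
```

```text
t: 34.3
tool_pos: [0.4386, 0.0997, 0.0863]
orientation: [-0.148, 3.138, -0.0]
force: [3.2, 4.4, -2.4]
opening: 0.0175
gripper_force: 60.0
```

```bash
python3 -m inch '[0,0,-1,0,0,0,0,-1.5,0,0,0,0,-1.5,0,0]'
```

```text
t: 34.55
tool_pos: [0.4387, 0.0997, 0.0856]
orientation: [-0.148, 3.138, -0.0]
force: [-0.3, 4.9, 4.6]
opening: 0.017
gripper_force: 60.0
```

```bash
python3 -m inch '[0,0,0,0,45,0,0,0,0,45,0,0,0,0,45,0,0,0,0,45,0,0,20,0,45,0,0,60,0,45,0,0,100,0,45,0,0,140,0,45,0,0,160,0,45,0,0,160,0,45]'; python3 -m inch '[0,-40,0,0,45,0,-80,0,0,45,0,-120,0,0,45,0,-160,0,0,45,0,-200,0,0,45,0,-240,0,0,45,0,-280,0,0,45,0,-280,0,0,45]'; python3 - <<'E'
from h import *
im,K,E=shot('top','top8.png'); a=cv2.resize(im[150:270,90:450],(800,267),interpolation=cv2.INTER_CUBIC)
cs=proj(K,E,[[.4392,.1005,.122],[.5437,.111,.06],[.6482,.121,.089]]); print(cs)
im,K,E=shot('side','side8.png'); u=proj(K,E,[[.4392,.1005,.09]])[0].astype(int); print(u)
b=im[u[1]-60:u[1]+50,u[0]-110:u[0]+60]; b=cv2.resize(b,None,fx=3,fy=3,interpolation=cv2.INTER_CUBIC)
cc=np.zeros((600,800,3),np.uint8); cc[:267]=a; cc[267:267+b.shape[0],:b.shape[1]]=b; cv2.imwrite('pics/m8.png',cc)
E
```

```text
t: 35.38
tool_pos: [0.4411, 0.0997, 0.251]
orientation: [-0.148, 3.129, -0.0]
force: [0.0, -0.6, -0.4]
opening: 0.0421
gripper_force: 0.0
t: 36.05
tool_pos: [0.4368, -0.1864, 0.2433]
orientation: [0.139, -3.135, 0.003]
force: [0.3, -0.9, -0.0]
opening: 0.0419
gripper_force: 0.0
[[245.22927185 244.75825285]
 [242.94671924 206.95988809]
 [238.58859351 166.82007945]]
[318 244]
```

View pics/m8.png

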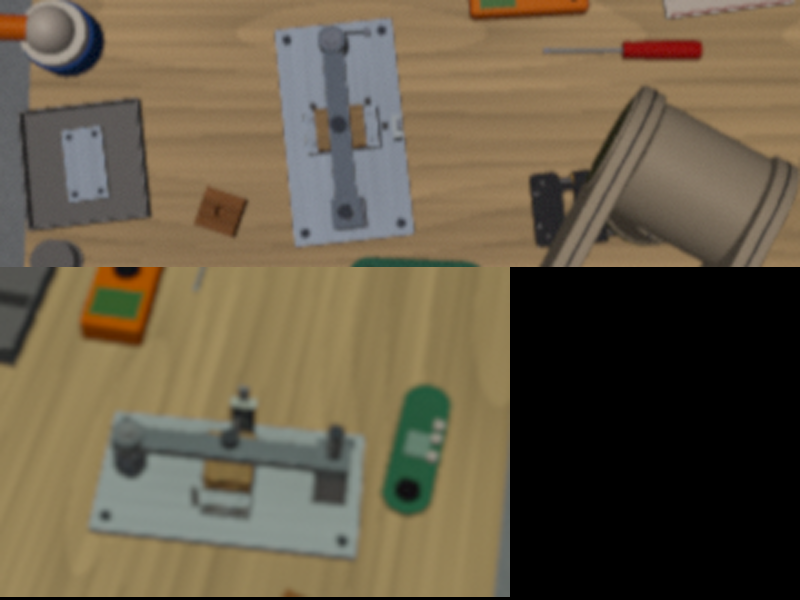

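The arm lies over the stack with the knob seated on its end, at (345,211) in the top part and (336,440) in the side part. The plate is in the tray. Handing in.

```bash
python3 -c "
from plant import job
print(job.close_job())"
```

```text
the job is handed in; nothing more can be done
None
```

I handed the job in at about 36 s and got no verdict back: the drilled plate is flat in the tray, two blanks and two packers are stacked in the nest, the arm is pinned with the knob seated, and the spare packer was not touched (last seen on the bench before the second packer pick).

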